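# Set sprung tweezers to the gap on a gauge

## Task

Check the big sprung tweezers on the gap gauge: pick them up level by their two thumb plates, and hold their tips about a centimetre above the gauge's two pointed index pins, squeezed so that one tip stands directly over each point (either tip over either point). Hold that gap steady for at least two seconds and finish while still holding it there; do not touch the gauge with the tweezers, do not squeeze the tips almost shut, and leave the gauge's setting and the other things alone.

Things in the scene. Friction and masses are not known exactly. Their poses are not given: they have to be found in the camera images.
- tweezers: Large plain-steel sprung tweezers lying loose and flat on the worktop, 85 g, 153 mm long, 46 mm wide, 24 mm high. Origin on the underside midway between the two thumb plates, near the centre of mass; x points along them to the tips, y to the left leg, z up. Heel block at x -93 to -63 mm; legs pivot there at x -75, y +-8 mm. Beyond the plates the legs are 12, then 6 mm high.
- plate_left (a point): Middle of the outer face of the left thumb plate (ribbed, 22 mm long, 24 mm high), where to squeeze; in the tweezers' frame x 0, y +23 relaxed, z 12 mm. The right plate mirrors it: outer faces 46 mm apart relaxed. Squeezing them 1 mm together closes the tips 1.8 mm. The plates are parallel when each leg has turned 0.06 rad.
- leg_left (a joint): Inward turn of the left leg about its pivot, rad: 0 relaxed (tips 40 mm apart) to 0.12 (stop, tips 8 mm). The right leg always turns by the same amount. Tip gap in mm = 40 - 270 x value, within 1 mm. The spring pushes back on each plate with about 3 N at first and 8 N at a 20 mm tip gap.
- tip_left (a point): Lower edge of the end of the left leg (the tip). In the tweezers' frame at x 60, y +20 relaxed, z 9 mm.
- tip_right (a point): Lower edge of the end of the right leg (the tip). In the tweezers' frame at x 60, y -20 relaxed, z 9 mm.
- gauge: Gap gauge, fixed to the worktop: aluminium base plate 46 x 90 x 10 mm with two upright pointed steel index pins (12 mm thick, tapering to the point) that stand in a row along its long side and rise to 29 mm above the worktop. Origin at the centre of the underside; y along the row of pins, z up. The gap between the pins' points, 14 to 26 mm, is the marked gap.
- index_fixed (a point): Point of the fixed index pin, on a block at y -20 mm in the gauge's frame, 29 mm above the worktop. The point's axes are the gauge's.
- index_sliding (a point): Point of the index pin on the sliding carriage (a small dark knob beside it on the +x side of the gauge), at y -6 to +6 mm in the gauge's frame, 29 mm above the worktop. It may be set anywhere in that range and is stiff (8 N to push).
- beaker: Empty 100 ml beaker, 53 x 59 x 68 mm, a bystander; origin under its centre.
- petri_dish: Petri dish, 90 mm across, 17 mm high, a bystander; origin under its centre.
- film_roll: Roll of white film standing on end, 62 mm across, 50 mm high, a bystander; origin under its centre.
Things that resemble listed ones, but are neither listed nor needed, are in the scene too. What is meant by the tweezers is not yellow, and is the larger of those in its own colour.

How it is judged (in metres and radians):
On the way, in this order (a step that is already met when the one before it is completed fails the run):
1. the tweezers are picked up, clear of the worktop (contact force between the fingers and tweezers above 1 N and height (world z) of tweezers above 0.015 m and angle between tweezers's own z axis and vertical below 0.25 rad), for 0.2 s.
2. the tips stand over the two index points and the gap is held steady for two seconds (all of step 1 and ((y of tip_left in the frame of index_fixed between -0.003 and 0.003 m and x of tip_left in the frame of index_fixed between -0.008 and 0.008 m and z of tip_left in the frame of index_fixed between 0.002 and 0.02 m and y of tip_right in the frame of index_sliding between -0.003 and 0.003 m and x of tip_right in the frame of index_sliding between -0.008 and 0.008 m and z of tip_right in the frame of index_sliding between 0.002 and 0.02 m) or (y of tip_right in the frame of index_fixed between -0.003 and 0.003 m and x of tip_right in the frame of index_fixed between -0.008 and 0.008 m and z of tip_right in the frame of index_fixed between 0.002 and 0.02 m and y of tip_left in the frame of index_sliding between -0.003 and 0.003 m and x of tip_left in the frame of index_sliding between -0.008 and 0.008 m and z of tip_left in the frame of index_sliding between 0.002 and 0.02 m)) and velocity of joint leg_left between -0.1 and 0.1 rad/s), for 2 s.
At the end, for the whole second after the job is handed in: The fingers hold the tweezers (over 1 N), raised at least 15 mm off the worktop and level within 0.25 rad; one tip over each index point, either way round: within 3 mm along the row of pins, 8 mm across it, and 2 to 20 mm above the point; the legs not moving (under 0.1 rad/s) (all of step 2); the arm keeps its last pose, push and grip.
It fails at once if the tweezers touch the gauge (contact force between tweezers and gauge above 0.5 N).
It fails at once if the tips are squeezed almost shut (under about 10 mm apart) (value of joint leg_left above 0.111 rad).
It fails at once if the gauge's setting is shifted (distance of index_sliding from where it was at the start of the episode above 0.002 m).
It fails at once if a bystander is disturbed (distance of any of beaker, petri_dish, film_roll from where it was at the start of the episode above 0.015 m).
It also fails if it takes over 40 s, if anything falls off the work surface, if the arm or the gripper's body presses on something with over 40 N, if the wrist force passes 120 N, or if a joint passes its speed limit or range.

## Robot

A 6-joint arm with a two-finger parallel gripper is mounted at the origin on a cart in front of the work surface, level with it; the furniture and walls round the work are solid. World frame = base frame: x ahead of the robot, y to its left, z up, the work surface at z = 0. Lengths are in mm, angles in rad, forces in N, time in s.
With the tool pointing down it reaches from about 350 to 850 mm from the base axis. Payload 8.1 kg.
Tool frame: the origin (TCP) lies at the very end of the fingers, on their centre line; the grasp point (between the pads) lies 19 mm behind it; z points along the fingers, y is the direction in which the jaws open and shut (so a half turn about z gives the same grasp; the last joint's range is limited). The gripper opens to 85 mm and grips with 20 to 120 N. Pads are 22 mm wide; open, the fingers measure 114 mm over their backs; the gripper's body (76 mm by 85 mm) begins 54 mm behind the grasp point. The pads swing forward as they close: fully open they stand 13 mm farther back than shut.
Start: joints at [-1.292, 0.13, 1.488, -0, 1.523, -0.085], TCP at [213.517, -560.728, 231.292] pointing down, gripper open.
Joint ranges: [-2.96, 2.96], [-0.89, 2.26], [0.02, 2.5], [-1.34, 4.48], [0, 2.73], [-2.66, 2.66]. Speed limits (rad/s): [2.39, 2.39, 2.79, 3.14, 3.14, 3.14].

## Interface

Orientations are given as a unit quaternion [x, y, z, w].
In Python, from station import env, kinematics, cams, workorder gives the robot as it stands. The module is installed in compiled form; this text tells all that it offers. Calls block until the motion is done:
- env.move_ptp(position, orientation): joint-space move of the TCP to a pose.
- env.move_straight(position, orientation=None, vel=150): straight line of the TCP; orientation=None keeps the orientation; vel is the mean speed in mm/s.
- env.goto_joints(angles): joint-space move.
- env.gripper_to(opening, squeeze=None): finger opening in mm; squeeze is the grip in N (None keeps the last); returns when the fingers have stopped.
- env.wait(seconds).
- kinematics.solve_ik(position, orientation): joint angles nearest the present ones, or None.
- cams.get_image(name): name is "scene" or "top" or "wrist"; returns a dict with "pixels" (420x560x3 uint8, red, green, blue), "K" (3x3 intrinsics, pixels), "eye" and "rotation" of the camera in the world; the wrist camera has in their place "tool_from_camera" (4x4, takes a point from camera to tool coordinates, whose origin is the TCP and whose axes are the flange's). Camera axes: x right, y down, z forward; pixel columns grow to the right and rows downward; lengths in mm; the calibration is good to about 2 mm. A picture is of the moment at which its call begins: read the wrist's pose just before it. There is no depth.
A pose or a line that the arm cannot do raises env.MotionError and nothing moves.
- workorder.close_job(): hands the job in, once; it reports no verdict.
Readings, each from a call of its own:
- env.read_clock(): time.
- env.read_joint_positions(): joint angles.
- env.read_joint_vel(): joint speeds.
- env.read_joint_torque(): joint torques, N m.
- env.read_tool_pos(): TCP position.
- env.read_tcp_rot(): TCP orientation.
- env.read_wrist_force(): force on the tool from outside, world axes, zero at the start.
- env.read_ft_torque(): the same for the moment, N m.
- env.read_gripper_width(): finger opening in mm.
Only numpy, scipy, OpenCV 4.12 (cv2) and the standard library are available. Lean on these libraries where they do the work, as an engineer would, in place of code of your own. Each camera call takes 0.05 s, during which the arm holds its last target. There are 200 camera calls.

## Working session

There is one attempt and no reset: what is moved stays moved. The work goes in short steps, each a Python script; the robot and the scene stay as the last script left them, time stands still between calls to the robot, and variables do not carry over. Pictures are saved under pics/ and viewed, about 8 in all and at most 12, crops included, and the job is handed in when it is done.

```bash
mkdir -p pics; cat > h.py <<'E'
import numpy as np, cv2
from scipy.spatial.transform import Rotation as R
from station import env, kinematics, cams, workorder
def grab(name,fn=None):
    p=np.array(env.read_tool_pos()); q=env.read_tcp_rot()
    d=cams.get_image(name); d={k:(np.array(v) if not isinstance(v,str) else v) for k,v in d.items()}
    if 'tool_from_camera' in d:
        T=d['tool_from_camera']; Rt=R.from_quat(q).as_matrix()
        d['eye']=Rt@T[:3,3]+p; d['rotation']=Rt@T[:3,:3]
    if fn:
        cv2.imwrite('pics/'+fn+'.png',d['pixels'][:,:,::-1]); np.savez('pics/'+fn+'.npz',**d)
    return d
def ray(d,uv,z):
    uv=np.atleast_2d(np.array(uv,float)); r=np.c_[uv,np.ones(len(uv))]@np.linalg.inv(d['K']).T@d['rotation'].T
    return d['eye']+r*((z-d['eye'][2])/r[:,2])[:,None]
def proj(d,P):
    c=(np.atleast_2d(P)-d['eye'])@d['rotation']; c=c@d['K'].T
    return c[:,:2]/c[:,2:]
E
python3 - <<'E'
from h import *
for n in('scene','top'):
    d=grab(n,n); print(n,d['eye'],d['K'].tolist())
a=cv2.imread('pics/top.png')
cv2.imwrite('pics/top2.png',cv2.resize(a,(800,600),interpolation=cv2.INTER_CUBIC))
print(env.read_clock(),env.read_tcp_rot(),env.read_gripper_width())
E
```

```text
scene [-56.71965729 647.71990823 925.28116435] [[408.4583155386115, 0.0, 278.8384505749503], [0.0, 408.4583155386115, 213.99826675991963], [0.0, 0.0, 1.0]]
top [ 350.89598786   22.46512424 1356.32790055] [[424.7268662424, 0.0, 275.9691927272863], [0.0, 424.7268662424, 210.68520821681224], [0.0, 0.0, 1.0]]
0.1 [ 9.83500624e-01  1.80902778e-01 -8.66423269e-05 -8.37214573e-04] 85.44988289373171
```

View pics/top2.png

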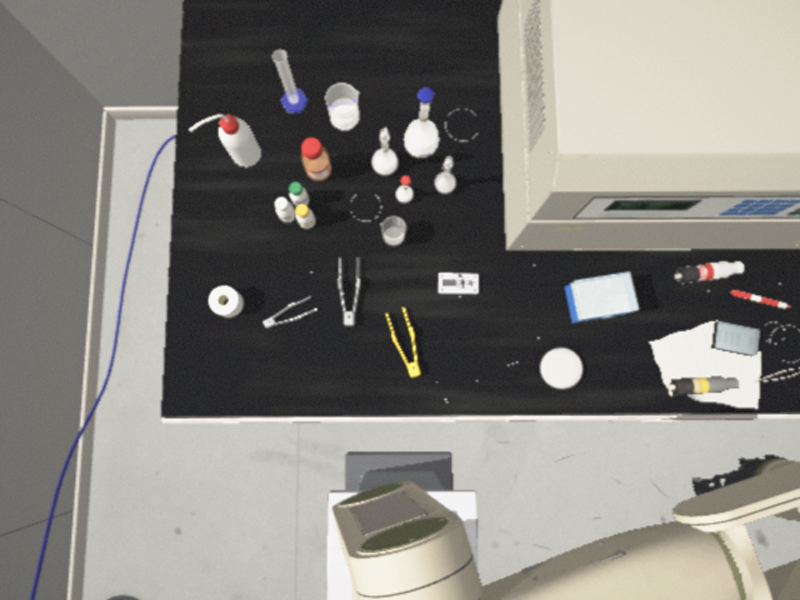

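View pics/scene.png

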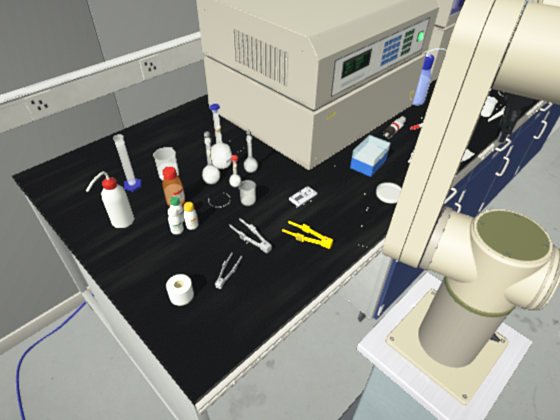

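Candidates in the top view (800x600): plain-steel tweezers at (349,290), smaller steel ones at (290,312) and yellow ones at (403,340). The one at (349,290) fits best because it is steel and about 67 px long, or roughly 150 mm. The gauge is at (458,283), the petri dish at (561,368), the film roll at (225,301) and the beaker at (393,230).

```bash
python3 - <<'E'
from h import *
d=dict(np.load('pics/top.npz')); s=1.42857
for n,uv,z in [('tw tipL',(341,258),12),('tipR',(359,258),12),('heel',(349,325),12),('small',(290,312),10),('yellow',(403,340),10),('gauge',(458,283),10),('beaker',(393,235),0),('petri',(561,368),10),('film',(225,301),50),('box',(508,247),0)]:
    print(n,ray(d,np.array(uv)/s,z).round())
g=cv2.resize(cv2.imread('pics/top.png')[170:270,175:345],None,fx=4.7,fy=4.7,interpolation=cv2.INTER_CUBIC); cv2.imwrite('pics/crop1.png',g)
q=env.read_tcp_rot(); print(R.from_quat(q).as_matrix().round(2)); print(cams.get_image('wrist')['tool_from_camera'].round(2).tolist())
E
```

```text
Traceback (most recent call last):
  File "h.py", line 14, in ray
    uv=np.atleast_2d(np.array(uv,float)); r=np.c_[uv,np.ones(len(uv))]@np.linalg.inv(d['K']).T@d['rotation'].T
                                            ~~~~~~~~~~~~~~~~~~~~~~~~~~~~~~~~~~~~~~~~~~~~~~~~~~^~~~~~~~~~~~~~~~
ValueError: matmul: Input operand 1 has a mismatch in its core dimension 0, with gufunc signature (n?,k),(k,m?)->(n?,m?) (size 4 is different from 3)
```

```bash
python3 - <<'E'
s=open('h.py').read()
s=s.replace("    if fn:\n","    if d['rotation'].size==4: d['rotation']=R.from_quat(d['rotation']).as_matrix()\n    if fn:\n",1)
open('h.py','w').write(s)
E
python3 - <<'E'
from h import *
d=dict(np.load('pics/top.npz')); s=1.42857; d['rotation']=R.from_quat(d['rotation']).as_matrix()
for n,uv,z in [('tw tipL',(341,258),12),('tipR',(359,258),12),('heel',(349,325),12),('small',(290,312),10),('yellow',(403,340),10),('gauge',(458,283),10),('beaker',(393,235),0),('petri',(561,368),10),('film',(225,301),50),('box',(508,247),0)]:
    print(n,ray(d,np.array(uv)/s,z).round())
g=cv2.resize(cv2.imread('pics/top.png')[170:270,175:345],None,fx=4.7,fy=4.7,interpolation=cv2.INTER_CUBIC); cv2.imwrite('pics/crop1.png',g)
q=env.read_tcp_rot(); print(R.from_quat(q).as_matrix().round(2)); print(np.array(cams.get_image('wrist')['tool_from_camera']).round(2).tolist())
E
```

```text
tw tipL [[666. 135.  12.]]
tipR [[666.  95.  12.]]
heel [[513. 116.  12.]]
small [[543. 249.  10.]]
yellow [[479.  -4.  10.]]
gauge [[ 607. -129.   10.]]
beaker [[722.  17.   0.]]
petri [[ 415. -353.   10.]]
film [[562. 384.  50.]]
box [[ 693. -247.    0.]]
[[ 0.93  0.36 -0.  ]
 [ 0.36 -0.93  0.  ]
 [ 0.   -0.   -1.  ]]
[[0.0, -0.95, -0.3, 77.68], [1.0, 0.0, 0.0, -0.17], [-0.0, -0.3, 0.95, -144.16], [0.0, 0.0, 0.0, 1.0]]
```

View pics/crop1.png

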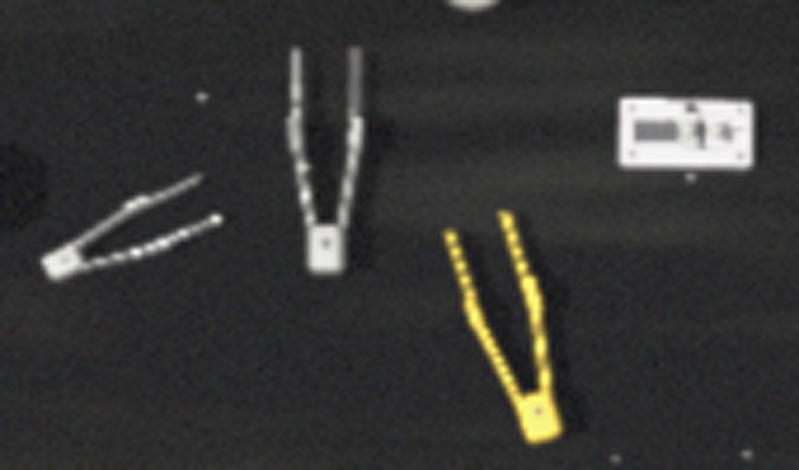

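The crop shows three things:
- **Tweezers:** the big steel pair is at crop (325,160), tips up, which is world +x. It is longer than the steel pair at (130,225), and the third pair is yellow. It's the one meant.
- **Gauge:** it is at crop (686,133), with its row along world y and the knob on the +x side at (692,107).
- **Pins:** the fixed pin is on the right at (728,130), towards -y. The sliding pin is at (700,132).

Next I'll go there and look with the wrist camera.

```bash
python3 - <<'E'
from h import *
q=[1,0,0,0]
env.move_ptp([620,-129,200],q); dg=grab('wrist','wg'); print(env.read_tool_pos(),env.read_clock())
env.move_ptp([620,115,200],q); dt=grab('wrist','wt'); print(env.read_tool_pos(),env.read_clock(),env.read_joint_positions())
print(dt['K'].round(1).tolist())
a=cv2.imread('pics/wg.png');b=cv2.imread('pics/wt.png')
pg=proj(dg,[607,-129,10])[0].astype(int); pt=proj(dt,[600,115,10])[0].astype(int); print(pg,pt)
c=a[max(pg[1]-100,0):pg[1]+100,max(pg[0]-133,0):pg[0]+133]
cv2.imwrite('pics/wg2.png',cv2.resize(c,(800,600),interpolation=cv2.INTER_CUBIC)); print(c.shape)
E
```

```text
[ 619.80252079 -130.06301909  200.0780497 ] 2.3333
[620.33555059 113.22921778 200.01041005] 3.35 [ 9.96362264e-02  2.27489965e-01  1.43658910e+00 -6.55350322e-04
  1.47745405e+00  1.67212719e+00]
[[341.9, 0.0, 282.4], [0.0, 341.9, 207.7], [0.0, 0.0, 1.0]]
[281 192] [280 199]
(200, 266, 3)
```

View pics/wt.png

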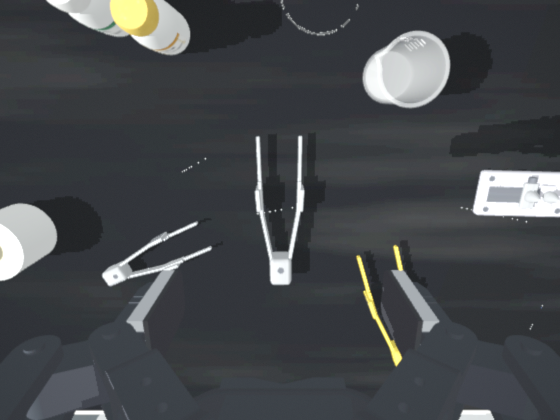

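View pics/wg2.png

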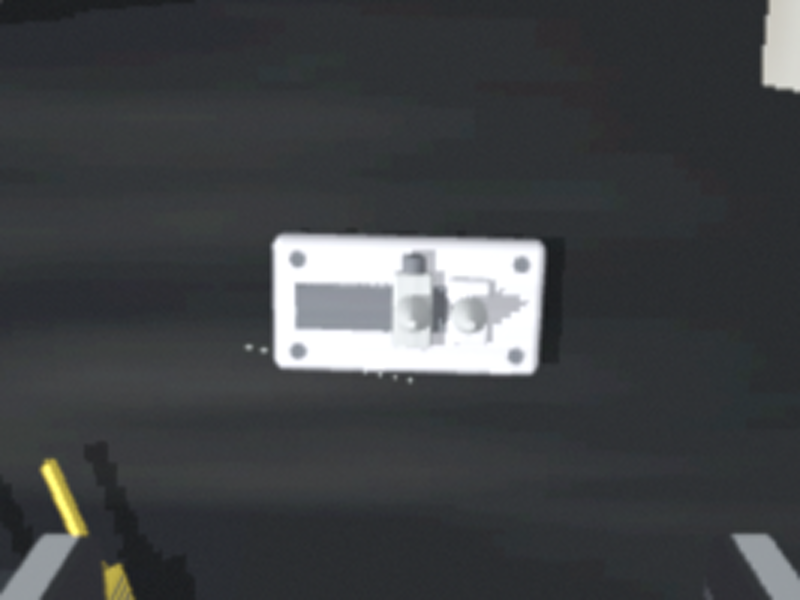

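In the wrist view the tweezer tips are at (258,138) and (300,138), the plates are near y=200 and the heel end is at (280,283). In the gauge crop the sliding apex is near (414,321), the fixed apex near (470,321) and the knob at (414,262).

```bash
python3 - <<'E'
from h import *
dt=dict(np.load('pics/wt.npz')); dg=dict(np.load('pics/wg.npz'))
g=cv2.cvtColor(dt['pixels'],cv2.COLOR_RGB2GRAY)
m=np.zeros_like(g); m[130:290,250:310]=(g[130:290,250:310]>110)*255
n,l,st,_=cv2.connectedComponentsWithStats(m); k=1+st[1:,4].argmax()
for r in (140,150,160,175,190,200,210,225,240,260,270,280):
    xs=np.where(m[r])[0]; s=np.split(xs,np.where(np.diff(xs)>2)[0]+1); print(r,[(int(t[0]),int(t[-1])) for t in s if len(t)])
ys,xs=np.where(m>0); print('rows',ys.min(),ys.max())
g2=cv2.cvtColor(dg['pixels'],cv2.COLOR_RGB2GRAY); w=np.zeros_like(g2); w[160:225,230:340]=(g2[160:225,230:340]>150)*255
w=cv2.morphologyEx(w,cv2.MORPH_CLOSE,np.ones((9,9)))
c=max(cv2.findContours(w,0,2)[0],key=cv2.contourArea)[:,0]
P=ray(dg,c,10)[:,:2].astype(np.float32); rect=cv2.minAreaRect(P); print('gauge',rect)
off=np.array([148,92]); A=ray(dg,np.array([[414,321],[470,321]])/3.0076+off,29); print('pins',A.round(1),np.linalg.norm(A[0]-A[1]))
print('tips',ray(dt,[[258,137],[300,137]],15).round(1),'heel far',ray(dt,[280,284],12).round(1), 'plates', ray(dt,[[256,200],[304,200]],24).round(1))
E
```

```text
140 [(255, 259), (298, 302)]
150 [(256, 260), (298, 301)]
160 [(256, 260), (297, 301)]
175 [(257, 261), (297, 301)]
190 [(255, 262), (297, 304)]
200 [(255, 262), (296, 303)]
210 [(256, 263), (274, 275), (281, 281), (296, 302)]
225 [(262, 266), (293, 297)]
240 [(265, 269), (290, 295)]
260 [(269, 290)]
270 [(270, 290)]
280 [(270, 290)]
rows 135 284
gauge ((604.9447631835938, -126.38375854492188), (98.79058074951172, 49.72746658325195), 88.51699829101562)
pins [[ 606.2 -133.4   29. ]
 [ 606.2 -151.3   29. ]] 17.86644040084349
tips [[663.5 136.4  15. ]
 [663.5  96.5  15. ]] heel far [[504.4 115.9  12. ]] plates [[604.  139.   24. ]
 [603.9  92.2  24. ]]
```

Tweezers origin is about (603.5, 116), aligned with x. The pins are at about (606.2, -133.4) and (606.2, -151.3), a gap of about 18 mm. The oversized gauge rectangle was caused by stray specks in the mask, and the plate edges in the crop give 88 mm. Next step is the grasp.

```bash
python3 - <<'E'
from h import *
q=[1,0,0,0]
env.gripper_to(64,20)
env.move_ptp([604,116,80],q); env.wait(.2)
env.move_straight([604,116,4],vel=100); env.wait(.3)
print(env.read_tool_pos(),env.read_wrist_force(),env.read_gripper_width())
for w in (48,42,37):
    env.gripper_to(w,20); env.wait(.2); print(w,env.read_gripper_width(),env.read_wrist_force())
d=grab('wrist','grip'); print(proj(d,[[663.5,116+s*11,15] for s in(1,-1)]), env.read_clock())
E
```

```text
[604.45259209 116.07285928   4.64155943] [-0.28581619 -0.52836845  0.42219032] 64.28159776490595
48 47.88094434191147 [-0.63852942  0.45608776  0.11192492]
42 41.95573956784335 [-1.09593035  0.6342934   4.65262018]
37 37.23132430731635 [-0.18240527  0.91401095  6.94721281]
[[254.34597941 148.9530444 ]
 [310.81040553 148.99050526]] 7.0667
```

View pics/grip.png

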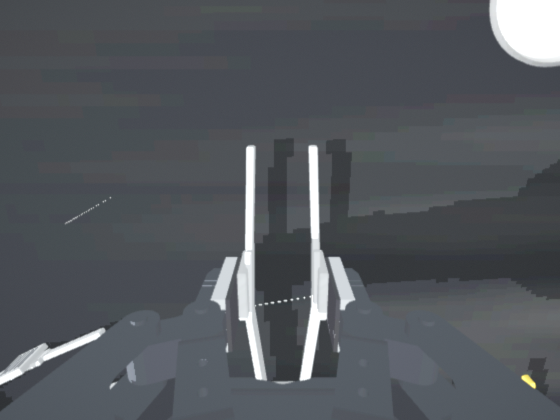

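The grip is good. The pads are centred on the plates, with the tips at (251,148) and (313,148). That is 62 px, or about 24.5 mm, which matches the 37.2 mm opening. Next I'll lift, set the gap and hover above the gauge.

```bash
python3 - <<'E'
from h import *
env.move_straight([604,116,50],vel=100)
env.gripper_to(33.8,20); print(env.read_gripper_width())
env.move_straight([604,116,100],vel=100)
yaw=-0.025; q=(R.from_euler('z',yaw)*R.from_quat([1,0,0,0])).as_quat()
p=np.array([606.2,-142.4])-59*np.array([np.cos(yaw),np.sin(yaw)])
env.move_straight([*p,100],q,vel=200)
env.move_straight([*p,62],q,vel=80); env.wait(.5)
print(p,env.read_tool_pos(),env.read_gripper_width(),env.read_wrist_force(),env.read_clock())
d=grab('wrist','hov'); a=cv2.imread('pics/hov.png')
cv2.imwrite('pics/hov2.png',cv2.resize(a[90:240,182:382],(800,600),interpolation=cv2.INTER_CUBIC))
E
```

```text
33.936223449931354
[ 547.21843654 -140.92515364] [ 547.33492529 -140.97292096   62.19752923] 33.680468990519856 [0.02896458 0.16986504 0.19892288] 11.1333
```

View pics/hov2.png

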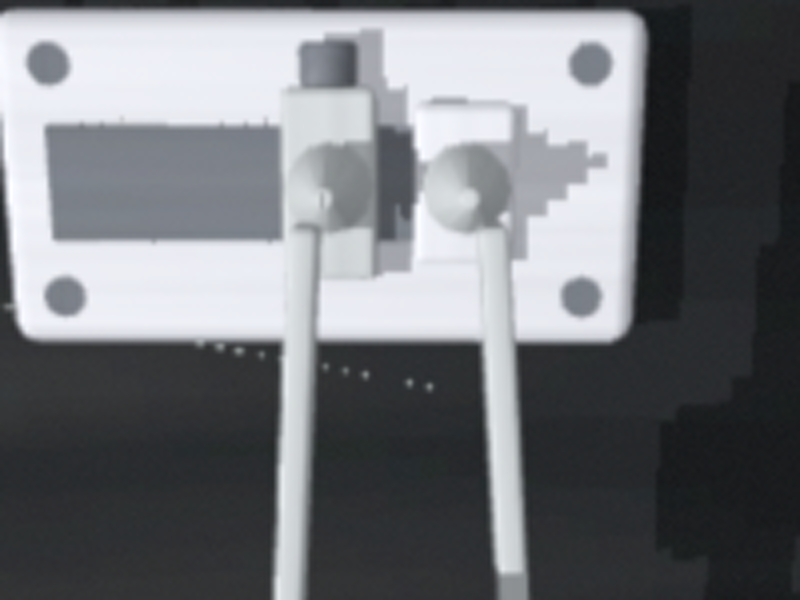

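The hover view shows pin apexes at crop (326,198) for the sliding pin and (468,198) for the fixed one. The tip ends are at (307,227) and (493,227).

```bash
python3 - <<'E'
from h import *
d=dict(np.load('pics/hov.npz')); o=np.array([182,90])
f=lambda a:np.array(a)/4+o
P=ray(d,f([[326,198],[468,198]]),29); T=ray(d,f([[307,227],[493,227]]),72.6)
print(P.round(1),P[0,1]-P[1,1]); print(T.round(1),T[0,1]-T[1,1]); D=P.mean(0)-T.mean(0); print(D)
print(env.read_tool_pos())
E
python3 - <<'E'
from h import *
d=grab('scene','sc'); uv=proj(d,[606,-142,50])[0].astype(int); print(uv)
cv2.imwrite('pics/sc2.png',cv2.resize(d['pixels'][uv[1]-45:uv[1]+45,uv[0]-60:uv[0]+60,::-1],(800,600),interpolation=cv2.INTER_CUBIC))
E
```

```text
[[ 605.4 -132.8   29. ]
 [ 604.9 -151.    29. ]] 18.166620393687396
[[ 607.4 -133.3   72.6]
 [ 607.  -151.4   72.6]] 18.061258011210384
[ -2.05961733   0.4189625  -43.6       ]
[ 547.26243548 -140.94370949   62.10852046]
[305 184]
```

View pics/sc2.png

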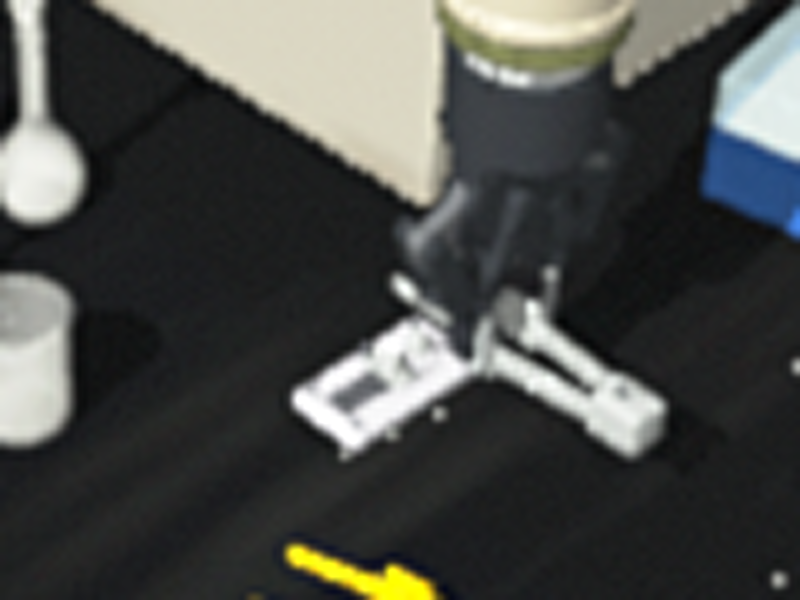

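The scene view shows the tweezers held level, with the heel at crop (625,415) and the tips over the gauge. The tip gap is 18.1 mm against 18.2 mm between the pins. I'll correct by (-2, +0.4) mm and descend.

```bash
python3 - <<'E'
from h import *
s=dict(np.load('pics/sc.npz')); uv=np.array([305,184])
for h in ([454,-130,57.6],[454,-146,57.6],[454,-138,76]): print('heel pred',((proj(s,h)[0]-uv+[60,45])*6.667).round())
env.move_straight([545.2,-140.5,50],vel=40); env.wait(.2)
env.move_straight([545.2,-140.5,35.3],vel=30); env.wait(.5)
print(env.read_tool_pos(),env.read_gripper_width(),env.read_wrist_force(),env.read_clock())
d=grab('wrist','fin'); a=cv2.imread('pics/fin.png')
cv2.imwrite('pics/fin2.png',cv2.resize(a[90:240,182:382],(800,600),interpolation=cv2.INTER_CUBIC))
E
```

```text
heel pred [629. 456.]
heel pred [651. 440.]
heel pred [645. 419.]
[ 545.23570832 -140.50751073   35.35625357] 33.96935211637556 [-0.52865517 -0.54541496 -0.5721    ] 13.0333
```

View pics/fin2.png

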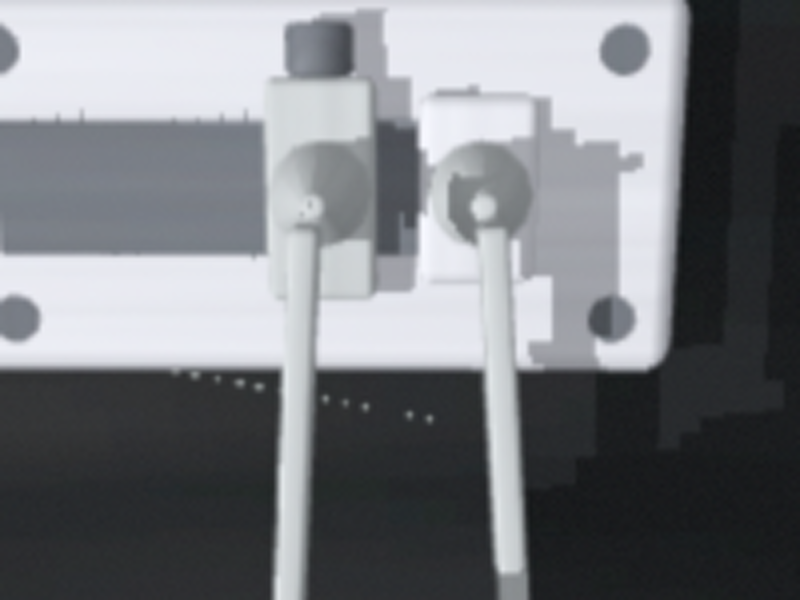

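The heel's predicted position (629,456) matches the seen (632,457), so the tweezers are level. The final view shows the apexes at (313,206) and (484,206), and the tips at (307,228) and (493,228).

```bash
python3 - <<'E'
from h import *
d=dict(np.load('pics/fin.npz')); f=lambda a:np.array(a)/4+[182,90]
P=ray(d,f([[313,206],[484,206]]),29); T=ray(d,f([[307,228],[493,228]]),35.4-4.6+15)
print((T-P).round(2).tolist(),P[0,1]-P[1,1],T[0,1]-T[1,1])
D=(P.mean(0)-T.mean(0))[:2]; print(D)
p=np.array(env.read_tool_pos()); p[:2]+=D; p[2]=35.3
if np.linalg.norm(D)<4: env.move_straight(p,vel=20)
env.wait(2.6); print(env.read_tool_pos(),env.read_gripper_width(),env.read_clock())
d=grab('wrist','last'); a=cv2.imread('pics/last.png')
cv2.imwrite('pics/last2.png',cv2.resize(a[90:240,182:382],(800,600),interpolation=cv2.INTER_CUBIC))
E
```

```text
[[-0.15, -0.42, 16.8], [-0.14, 0.11, 16.8]] 18.597225214854404 18.057869141435503
[0.14774976 0.15487381]
[ 545.35625826 -140.34685868   35.29662857] 34.024439795103504 15.9333
```

View pics/last2.png

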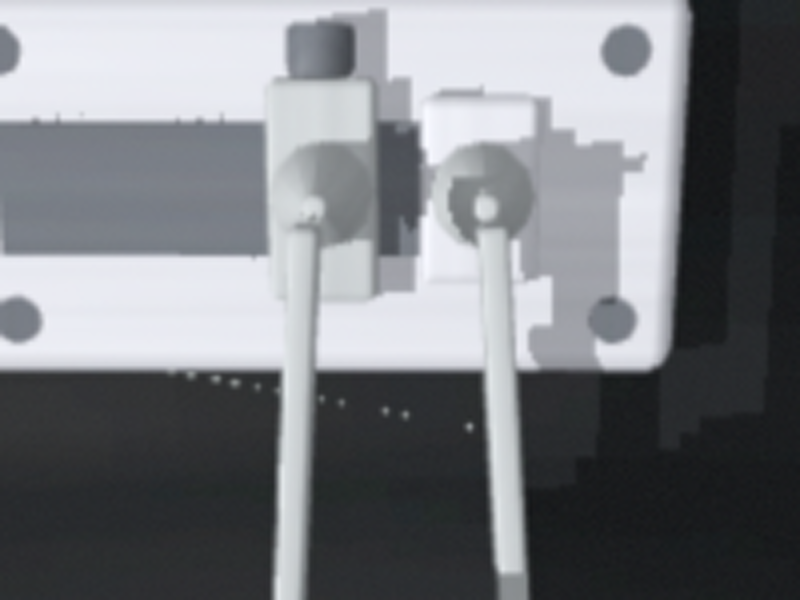

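The tips are steady at (307,228) and (493,228) over the points at (313,207) and (486,207), and the residuals are under 1 mm. I'm handing in the job.

```bash
python3 -c "
from h import *
workorder.close_job(); print(env.read_clock(),env.read_gripper_width())"
```

```text
the job is handed in; nothing more can be done
the job is handed in; nothing more can be done
```

I picked up the big plain-steel tweezers by their thumb plates and set them over the gap gauge. The arm held them there for more than 2.5 s, and I handed the job in while it was still holding. The job was closed about 16 s into the 40 s limit and reported no verdict.

My last checks, all from camera measurements:

| Check | Measured |
|---|---|
| Tip gap | 18.1 mm, against 18.2–18.6 mm between the two points |
| Offset of each tip from its point | under 0.5 mm along the row and about 0.2 mm across it, before a last 0.2 mm correction |
| Tip height above the points | about 10 mm, calculated from the arm's height; the camera did not measure it |
| Level | heel seen within a few pixels of where a level hold puts it, checked at the hover before the final descent |
| Finger opening | steady at 34.0 mm |

- **Gauge and bystanders:** The final pictures show no sign that the tweezers touched the gauge. I did not re-measure the beaker, petri dish or film roll, but nothing was moved near them.
- **Disagreements:** My first automatic outline of the gauge came out too big (99 mm instead of 90 mm) because of specks on the worktop, so I used the pin points instead. The wrist force was too noisy to confirm the tweezers' weight, so the evidence of the hold is the pictures.

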